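# Lower the lay-on roller of the unwind stand

## Task

The blue unwind stand holds its black lay-on roller up on a ratchet: with the fingertips press the red release paddle over the lever's grip until the pawl is free of its teeth, keep it pressed and push the lever down past all the teeth until the black roller rests on the white roll, then let go so that the paddle springs back, and move clear. Only press and push: do not grip or lift the lever, do not force it, do not touch the white roll yourself, and leave everything else on the bench where it stands.

Things in the scene. Friction and masses are not known exactly. Their poses are not given: they have to be found in the camera images.
- stand: blue unwind stand, fixed to the bench: base plate 300 x 250 x 12 mm (x, y, z), two blue side plates 200 high at y = -105 and +105. Origin: centre of the underside. +x points to its back (pivot side), -x to its front, where the lever's grip reaches out; z up. The lever runs outside the side plate at -y
- roll: white roll of nonwoven on a spindle between the side plates, diameter 110, length 170 along the stand's y, free to turn. Origin at its centre: x = -10, y = 0, z = 102 of the stand
- lever_pivot (a point): centre of the lever's hinge, in the lever's middle plane: x = +100, y = -142, z = 175 mm of the stand. The hinge axis is the stand's y; the lever reaches from here towards the stand's -x
- lever (a joint): lever angle, rad. 0: the black roller just touches the white roll and the lever slopes 0.35 rad below level; it grows as the lever rises (slope above level = value - 0.35). It starts hanging on a tooth, somewhere from 0.43 to 0.73. With the pawl free it sinks of itself at 0.1 to 0.2 rad/s; a damper resists faster motion with 2.3 N m per rad/s
- teeth (a point): toothed steel quadrant plate beside the side plate, 103 from the pivot, at y = -122 of the stand. With the pawl in, its twelve teeth stop the lever going down at joint values 0.18, 0.23 and so on every 0.05 up to 0.73; upwards the pawl clicks over them. Below 0.18 there are no teeth. If the lever gets ahead of the finger, the paddle rises and the pawl catches the next tooth: press again
- roller: black rubber lay-on roller, diameter 36, length 160 along the stand's y, at the ends of two aluminium arms 110 from the pivot axis that swing with the lever. Origin at its centre. Its bearings are sprung (6 N per mm): once it lies on the white roll it gives up to 5 mm, until the lever meets its bottom stop at joint value -0.05
- paddle (a joint): angle of the red release paddle, rad. 0: sprung up, yellow pawl in the teeth. 0.22: fully down on its stop just above the black grip. From about 0.08 the pawl is clear of the teeth. 0.8 N at the pad starts it, 1.7 N holds it down (more while the teeth are loaded); let go, it springs back
- paddle_hinge (a point): hinge of the paddle, 155 mm out from the lever pivot along the lever and 24 above the lever's centre line (square to it); axis along the stand's y. A steel crank arm and its link stand 35 mm above it, 80 inwards of the pad's centre
- paddle_pad (a point): centre of the top of the paddle's pad (64 long along the lever, 30 wide, 5 thick), moving with it. Up: 235 mm out from the lever pivot along the lever, 41 above its centre line, pad sloping 0.11 rad up to its outer end. Pressed home: 237 out, 23 above, i.e. 18 lower, sloping 0.11 down. Axes: x along the paddle to the pivot, y the hinge direction
- grip_end (a point): centre of the outer end of the lever's black grip (115 long, 24 wide, 22 high, below the paddle), 282 mm out from the pivot on the lever's centre line. Axes: x along the lever to the pivot, y the hinge direction, z square to the lever, upwards
- core_tube: loose bystander: bare cardboard core standing on end, outer diameter 55, inner 47, 100 high; origin at the centre of its underside
- slit_roll: loose bystander: narrow white roll standing on end, diameter 80, 50 high; origin at the centre of its underside
- weight: loose bystander: brass pattern weight with a knob, diameter 60, 62 high; origin at the centre of its underside
- scissors: loose bystander: scissors with orange handles lying on the green cutting mat, 220 long, 12 high; origin under the pivot screw's end of the handles
- tape: loose bystander: yellow roll of tape lying flat, outer diameter 90, 25 high; origin at the centre of its underside
- marker: loose bystander: black marker pen with a blue cap lying on the cutting mat, 140 long, 16 high; origin under its middle
- glue_bottle: loose bystander: white bottle with a red cap, diameter 56, 130 high; origin at the centre of its underside

How it is judged (in metres and radians):
On the way, in this order (a step that is already met when the one before it is completed fails the run):
1. the release paddle is pressed to free the pawl while the lever is still up on the ratchet (value of joint paddle above 0.06 rad and value of joint lever above 0.25 rad), for 0.02 s.
2. the lever has been pushed down past the last tooth (value of joint lever below 0.15 rad), for 0.1 s.
At the end, for the whole second after the job is handed in: the lay-on roller rests on the white roll (lever no more than 0.03 rad above touching, more than 0.5 N between them), the paddle has sprung back (below 0.05 rad), the lever is at rest, the bystanders are within 20 mm of where they stood (value of joint lever between -0.06 and 0.03 rad and contact force between roller and roll above 0.5 N and value of joint paddle below 0.05 rad and velocity of joint lever between -0.06 and 0.05 rad/s and not (distance of any of core_tube, slit_roll, weight, scissors, tape, marker, glue_bottle from where it was at the start of the episode above 0.02 m)).
It fails at once if a bystander was moved more than 20 mm or lifted (distance of any of core_tube, slit_roll, weight, scissors, tape, marker, glue_bottle from where it was at the start of the episode above 0.02 m).
It fails at once if the lever was lifted above where it can hang at the start, or lever and paddle were taken between the fingers (value of joint lever above 0.84 rad or (x of the grasp point in the frame of grip_end between -0.01 and 0.18 m and y of the grasp point in the frame of grip_end between -0.02 and 0.02 m and z of the grasp point in the frame of grip_end between -0.03 and 0.028 m)).
It fails at once if the lever was forced (more than 45 N from the robot) (contact force between any of the arm, the fingers and lever above 45 N).
It fails at once if the robot touched the white roll (contact force between any of the arm, the fingers and roll above 1 N).
It also fails if it takes over 29 s, if anything falls off the work surface, if the arm or the gripper's body presses on something with over 40 N, if the wrist force passes 120 N, or if a joint passes its speed limit or range.

## Robot

A 6-joint arm with a two-finger parallel gripper is mounted at the origin on the work surface. World frame = base frame: x ahead of the robot, y to its left, z up, the work surface at z = 0. Lengths are in mm, angles in degrees, forces in N, time in s.
With the tool pointing down it reaches from about 375 to 900 mm from the base axis. Payload 3.1 kg.
Tool frame: the origin (TCP) lies at the very end of the fingers, on their centre line; the grasp point (between the pads) lies behind it (env.grip_point_offset is the x of the grasp point in the tool frame, in mm); x points along the fingers, y is the direction in which the jaws open and shut, and the axes are right-handed (so a half turn about x gives the same grasp; the last joint's range is limited). The gripper opens to 85 mm and grips with 20 to 120 N. Pads are 22 mm wide; open, the fingers measure 114 mm over their backs; the gripper's body (76 mm by 85 mm) begins 54 mm behind the grasp point. The pads swing forward as they close: fully open they stand 13 mm farther back than shut.
Start: joints at [-78.696, 30.224, 82.088, -0, 67.689, -10.227], TCP at [229.406, -581.351, 196.81] pointing down, gripper open.
Joint ranges: [-176.69, 176.69], [-43.24, 126.21], [12.49, 139.97], [-82, 262], [0, 151.66], [-163.58, 163.58]. Speed limits (degrees/s): [159.86, 159.86, 180, 180, 180, 180].

## Interface

Orientations are given as [roll, pitch, yaw] about the fixed x, y, z axes, in that order (R = Rz(yaw) Ry(pitch) Rx(roll)).
In Python, from station import env gives the robot as it stands.
- The arm moves only by the tool move_arm, never from a script. Its arguments are lists of equal length, an entry for each row: "offset": the shift along the tool's x, y, z in mm, a list of three; "turn": the turn about the tool's x in degrees. In form: {"offset": [[x, y, z], ...], "turn": [turn, ...]}. A call has 1 to 10 rows; each row shifts and turns the commanded pose from where the row before left it, along the tool's axes as they then stand; what a row does not reach is not made up. A row lasts 1/12 s, in which the tool goes at most 41.7 mm and 7.16 degrees, less where a joint would pass 70% of its speed; a pose out of reach is approached as far as the arm can. A call with a gripper value outside its range is refused whole. "claw" is the gripper's target within -1 to 1 (shut at 1, half-way at 0, fully open at -1), set as the call begins (left out, the last holds). The fingers move at their own pace and stop on an object; the grip force is fixed at half the most. Time passes only in rows, so rows that do not move let the fingers close. It gives the time, the measured TCP pose, the force and the opening at its end, in the units of the state.
- env.get_state(): the state, without advancing time (a new reading comes with each control period).
- env.get_image(name): name is "scene" or "top"; returns a dict with "frame" (480x640x3 uint8, blue, green, red), "mtx" (3x3 intrinsics, pixels), "D" ([k1, k2, p1, p2, k3] as OpenCV has them; the pictures are not rectified), "rvec" (rotation vector, rad) and "tvec" (3), from world to camera coordinates, as OpenCV has them. Camera axes: x right, y down, z forward; pixel columns grow to the right and rows downward; lengths in mm; the calibration is good to about 2 mm. A picture is of the moment at which its call begins. There is no depth.
- env.finish_job(): hands the job in, once; it reports no verdict.
The state is a dict: "time_s": time; "joint_positions": joint angles; "qd": joint speeds; "tau": joint torques, N m; "eef_pos": TCP position; "eef_rot": TCP orientation; "force": force on the tool from outside, world axes, zero at the start; "torque": the same for the moment, N m; "finger_gap": opening from 0.0 (shut) to 1.0 (fully open).
Only numpy, scipy, OpenCV 4.12 (cv2) and the standard library are available. Lean on these libraries where they do the work, as an engineer would, in place of code of your own. Each camera call takes 0.05 s, during which the arm holds its last target. There are 200 camera calls.

## Working session

There is one attempt and no reset: what is moved stays moved. The work goes in short steps, Python scripts to look and compute and a tool call to move; the robot and the scene stay as the last step left them, time stands still between calls to the robot, and variables do not carry over. Pictures are saved under pics/ and viewed, about 8 in all and at most 12, crops included, and the job is handed in when it is done.

Besides the shell and the picture viewer there is one more tool, called after "Emit:" as name(argument=value, ...), one argument or row to a line, values as JSON. move_arm: Moves the arm, as the interface text tells. Its arguments: {"type":"object","properties":{"offset":{"type":"array","items":{"type":"array","items":{"type":"number"}}},"turn":{"type":"array","items":{"type":"number"}},"claw":{"type":"number"}},"required":["offset","turn"]}

```bash
mkdir -p pics; ls; python3 - <<'E'
from station import env
import cv2
for n in("scene","top"):
    d=env.get_image(n); cv2.imwrite(f"pics/{n}0.png",d["frame"])
    print(n,d["mtx"].tolist(),d["D"],d["rvec"],d["tvec"])
s=env.get_state(); print(s["eef_pos"],s["eef_rot"],s["time_s"],s["finger_gap"],env.grip_point_offset)
E
```

```text
pics
scene [[590.2367937135814, 0.0, 314.0881502272922], [0.0, 590.2367937135814, 234.64425571810898], [0.0, 0.0, 1.0]] [0.05146717 0.         0.         0.         0.        ] [ 1.90045026  1.1373036  -0.61538206] [-305.2261216  -167.40425215 2049.41736304]
top [[497.4065102967661, 0.0, 320.84220910070894], [0.0, 497.4065102967661, 248.13294152937942], [0.0, 0.0, 1.0]] [-0.0498597  0.         0.         0.         0.       ] [ 2.19713455 -2.13794022  0.09885685] [  46.52503962  573.98942804 1501.48708153]
[ 229.29229895 -580.67236484  195.93527486] [-100.31430225   89.88920755  101.21859973] 0.1 1.0008731256917565 -18.700000000000003
```

View pics/scene0.png

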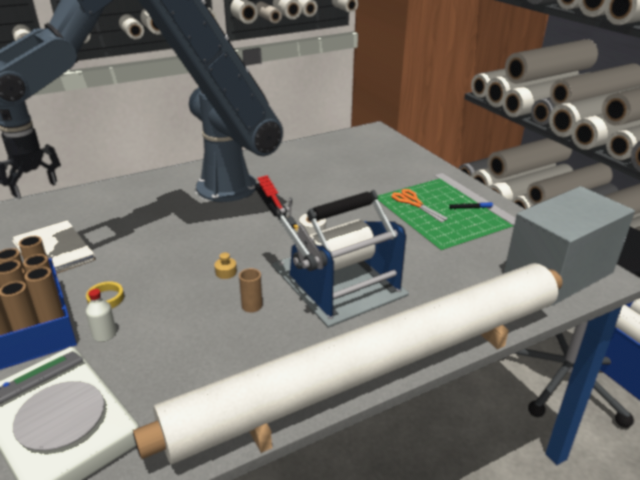

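View pics/top0.png

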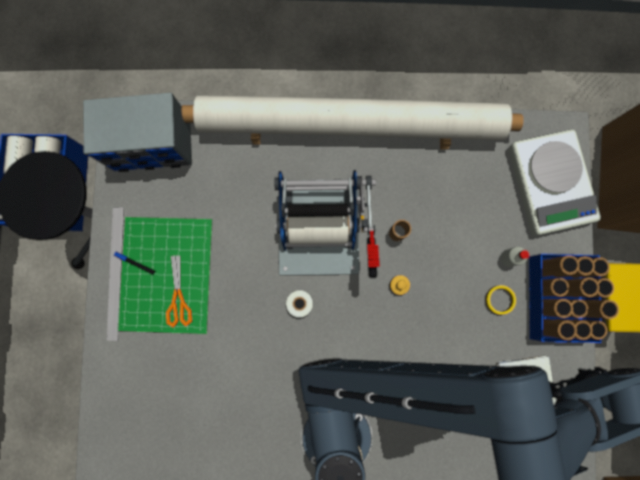

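The scene view shows the stand at about (345, 265) with the red paddle raised at (268, 190). In the top view the stand is at about (318, 225), and the paddle runs from (372, 230) to (373, 275) on the robot's side. Next I'll enlarge both views.

```bash
python3 - <<'E'
import cv2
a=cv2.imread("pics/scene0.png")[165:325,240:420]; b=cv2.imread("pics/top0.png")[160:310,265:425]
cv2.imwrite("pics/c1.png",cv2.resize(b,(800,750)[:2],interpolation=cv2.INTER_CUBIC)[:600]) 
b=cv2.imread("pics/top0.png")[165:285,265:425]
cv2.imwrite("pics/c1.png",cv2.resize(b,(800,600),interpolation=cv2.INTER_CUBIC))
a=cv2.imread("pics/scene0.png")[170:326,240:420]
cv2.imwrite("pics/c2.png",cv2.resize(a[:135],(800,600),interpolation=cv2.INTER_CUBIC)) # 4.444x
E
```

```text
(no output)
```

View pics/c1.png

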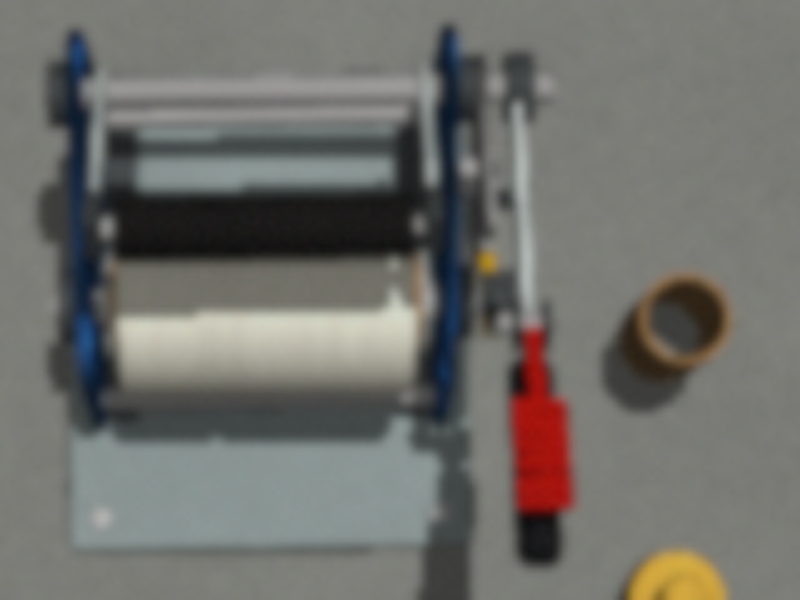

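View pics/c2.png

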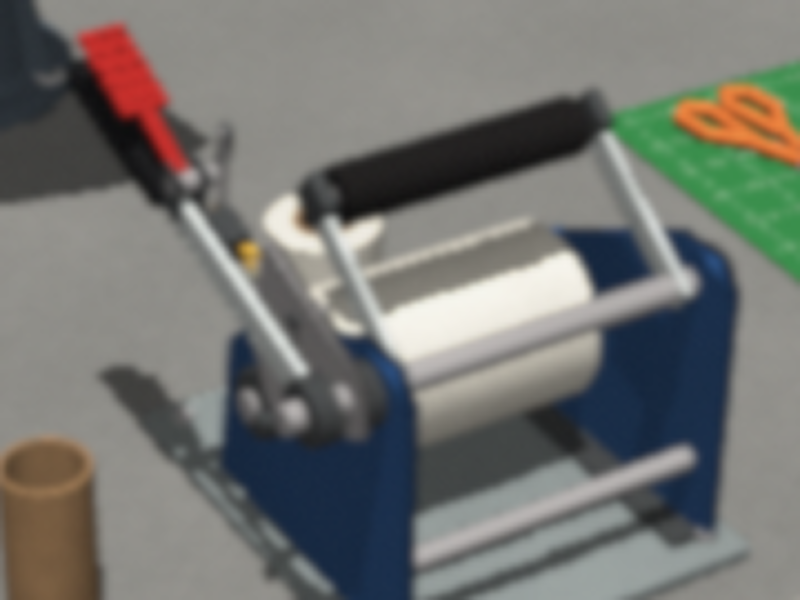

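```bash
cat > fit.py <<'E'
import numpy as np,cv2,pickle
from scipy.optimize import least_squares
def lev(q,out,up,y=-142):
    s=q-.35
    return np.array([100-out*np.cos(s)-up*np.sin(s),y,175+out*np.sin(s)+up*np.cos(s)]) if False else \
      np.array([100-out*np.cos(s)+up*np.sin(s),y,175+out*np.sin(s)+up*np.cos(s)])
def W(p,P):
    c,s=np.cos(p[2]),np.sin(p[2]); return np.array([p[0]+c*P[0]-s*P[1],p[1]+s*P[0]+c*P[1],P[2]])
def rol(q,y): return np.array([100-110*np.cos(q),y,175+110*np.sin(q)])
def pad(q,dx,dy):  # up position
    return lev(q,235+dx*np.cos(.11),41+dx*np.sin(.11),-142+dy)
E
cat > run.py <<'E'
from fit import *
from station import env
cams={n:env.get_image(n) for n in("scene","top")}
pr=lambda n,P:cv2.projectPoints(P[None],cams[n]["rvec"],cams[n]["tvec"],cams[n]["mtx"],cams[n]["D"])[0].ravel()
T=lambda u,v:np.array([265+u/5,165+v/5]); S=lambda u,v:np.array([240+u/4.4444,170+v/4.4444])
obs=[("plate","top",T(72,548),lambda q:np.array([-150,125,12.])),
("padTiL","top",T(512,400),lambda q:pad(q,-32,15)),("padTiR","top",T(568,400),lambda q:pad(q,-32,-15)),
("padToR","top",T(574,508),lambda q:pad(q,32,-15)),("padToL","top",T(517,510),lambda q:pad(q,32,15)),
("rolL","top",T(115,225),lambda q:rol(q,80)),("rolR","top",T(415,225),lambda q:rol(q,-80)),
("grip","top",T(540,562),lambda q:lev(q,282,0)),
("plB","scene",S(745,548),lambda q:np.array([150,125,12.])),("plF","scene",S(190,400),lambda q:np.array([-150,-125,12.])),
("pSo1","scene",S(80,38),lambda q:pad(q,32,-15)),("pSo2","scene",S(127,25),lambda q:pad(q,32,15)),
("pSi1","scene",S(120,118),lambda q:pad(q,-32,-15)),("pSi2","scene",S(165,100),lambda q:pad(q,-32,15)),
("rS1","scene",S(335,193),lambda q:rol(q,-80)),("rS2","scene",S(587,112),lambda q:rol(q,80))]
f=lambda p:np.concatenate([pr(n,W(p,g(p[3])))-o for _,n,o,g in obs])
r=least_squares(f,[550,20,0,.6],x_scale=[100,100,.1,.1],loss="soft_l1")
print(r.x)
for (a,n,_,_),e in zip(obs,f(r.x).reshape(-1,2)): print(a,e.round(1))
p=r.x; q=p[3]; np.save("p.npy",p)
for n,P in dict(pivot=lev(q,0,0),hinge=lev(q,155,24),pad=lev(q,235,41),padoutend=pad(q,32,0),grip=lev(q,282,0),pad_home0=lev(0,237,23),grip0=lev(0,282,0)).items(): print(n,W(p,P).round(0))
for n,u,h in(("weight",(400,284),62),("core",(401,230),100),("slit",(299,304),50)):
    c=cams["top"];R=cv2.Rodrigues(c["rvec"])[0]
    d=R.T@np.append(cv2.undistortPoints(np.array([[u]],float),c["mtx"],c["D"])[0,0],1);o=-R.T@c["tvec"].ravel()
    print(n,(o+d*(h-o[2])/d[2]).round())
E
python3 run.py
```

```text
[6.43992704e+02 7.15117222e+01 3.48782113e-02 6.14041700e-01]
plate [-0.9 -0.5]
padTiL [-0.8 -0.5]
padTiR [-0.5 -0.6]
padToR [-0.3  0.1]
padToL [-0.7 -0.2]
rolL [-0.3  0.2]
rolR [-0.4 -0.3]
grip [-0.7  0.3]
plB [ 0.9 -0.8]
plF [-12.    2.4]
pSo1 [-2.2 -0.7]
pSo2 [-2.1 -0.5]
pSi1 [-0.2 -0.5]
pSi2 [0.5 0.6]
rS1 [-1.9  1.1]
rS2 [-4.1  2.9]
pivot [749. -67. 175.]
hinge [606. -72. 239.]
pad [533. -74. 276.]
padoutend [503. -75. 288.]
grip [477. -76. 249.]
pad_home0 [519. -75. 115.]
grip0 [484. -76.  78.]
weight [ 468. -178.   62.]
core [ 625. -173.  100.]
slit [400. 123.  50.]
```

```bash
cat > mv.py <<'E'
import numpy as np,sys
from scipy.spatial.transform import Rotation as Ro
from station import env
def tool(): s=env.get_state(); return s,Ro.from_euler("xyz",s["eef_rot"],degrees=True).as_matrix()
E
python3 - <<'E'
from mv import *; from fit import *
s,R=tool(); print(R.round(3).tolist()); p=np.load("p.npy")
for t in([229,-581,345],[530,-74,345]): print((R.T@(np.array(t)-s["eef_pos"])).round(1))
for q in(.614,.5,.4,.3,.2,.1,0,-.04): print(q,W(p,lev(q,237,23)).round(1))
E
```

```text
[[-0.0, 0.367, -0.93], [0.001, -0.93, -0.367], [-1.0, -0.001, -0.0]]
[-148.8   -0.2    0.3]
[-148.2 -361.3 -465.8]
0.614 [526.2 -74.7 259. ]
0.5 [518.1 -75.  233.2]
0.4 [513.5 -75.1 209.8]
0.3 [511.2 -75.2 186.1]
0.2 [511.3 -75.2 162.3]
0.1 [513.7 -75.1 138.7]
0 [518.5 -75.  115.3]
-0.04 [521.1 -74.9 106.2]
```

Emit:
move_arm(
  offset=[
    [-37, 0, 0],
    [-37, 0, 0],
    [-37, 0, 0],
    [-37, 0, 0],
    [0, -34, -20],
    [0, -34, -20],
    [0, -34, -20],
    [0, -34, -20],
    [0, -34, -20],
    [0, -34, -20],
  ],
  turn=[5.4, 5.4, 5.4, 5.4, 0, 0, 0, 0, 0, 0],
  claw=1,
)

```text
time_s: 1.03
eef_pos: [350.1, -375.6, 344.7]
eef_rot: [-97.0, 90.0, 82.9]
force: [0.2, -0.1, 0.6]
finger_gap: -0.0
```

Emit:
move_arm(
  offset=[
    [0, -34, -20],
    [0, -34, -20],
    [0, -34, -20],
    [0, -34, -20],
    [0, -34, -20],
    [0, -34, -20],
    [0, -34, -20],
    [0, -34, -20],
    [0, 0, 0],
    [0, 0, 0],
  ],
  turn=[0, 0, 0, 0, 0, 0, 0, 0, 0, 0],
)

```text
time_s: 1.87
eef_pos: [510.4, -103.7, 344.5]
eef_rot: [1.4, 90.0, -178.4]
force: [-0.5, -0.5, 0.8]
finger_gap: 0.002
```

Emit:
move_arm(
  offset=[
    [0, -29, -18],
    [20, 0, 0],
    [24, 0, 0],
    [0, 0, 0],
  ],
  turn=[0, 0, 0, 0],
)

```text
time_s: 2.2
eef_pos: [524.6, -76.7, 296.6]
eef_rot: [-15.9, 89.4, 164.0]
force: [-0.6, -0.3, -0.2]
finger_gap: -0.001
```

```bash
python3 - <<'E'
from mv import *; import cv2
d=env.get_image("top")["frame"][185:305,300:460]; e=env.get_image("scene")["frame"][110:230,200:360]
cv2.imwrite("pics/a1.png",np.hstack([cv2.resize(i,(400,300),interpolation=cv2.INTER_CUBIC) for i in(d,e)]))
s,R=tool(); print(s["eef_pos"],s["force"],R.round(2).tolist())
E
```

```text
[527.07162355 -77.71781398 300.34054021] [0.26513745 0.2524037  0.33960456] [[-0.0, -0.0, -1.0], [0.0, -1.0, 0.0], [-1.0, -0.0, 0.0]]
```

View pics/a1.png

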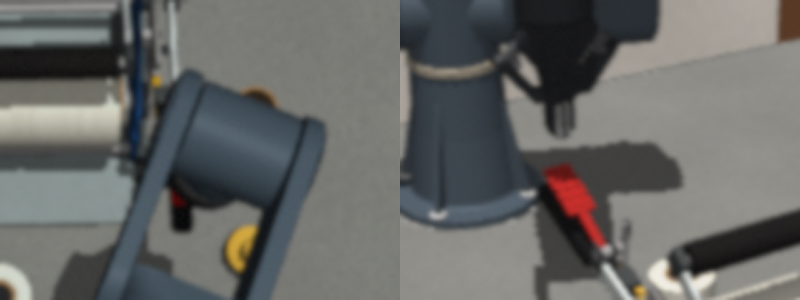

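The fingertips are shut and over the pad: tip at (264, 164) in the scene image, pad at (269, 186). I'll go down and feel for contact.

Emit:
move_arm(
  offset=[
    [6, -1, 0],
    [6, 0, 0],
    [5, 0, 0],
    [4, 0, 0],
    [0, 0, 0],
  ],
  turn=[0, 0, 0, 0, 0],
)

```text
time_s: 2.72
eef_pos: [527.4, -75.7, 279.0]
eef_rot: [-19.1, 89.9, 160.8]
force: [-0.8, -0.3, 0.1]
finger_gap: -0.002
```

Emit:
move_arm(
  offset=[
    [4, 0, 0],
    [4, 0, 0],
    [4, 0, 0],
    [0, 0, 0],
  ],
  turn=[0, 0, 0, 0],
)

```text
time_s: 3.05
eef_pos: [527.4, -75.4, 266.8]
eef_rot: [-20.4, 89.9, 159.6]
force: [-0.3, -0.0, -0.6]
finger_gap: 0.003
```

Emit:
move_arm(
  offset=[
    [4, 0, 0],
    [4, 0, 0],
    [0, 0, 0],
  ],
  turn=[0, 0, 0],
)

```text
time_s: 3.3
eef_pos: [527.5, -75.5, 258.9]
eef_rot: [-19.5, 89.9, 160.4]
force: [-0.1, -0.6, 0.0]
finger_gap: 0.001
```

```bash
python3 - <<'E'
from mv import *; import cv2
e=env.get_image("scene")["frame"][130:230,230:363]
cv2.imwrite("pics/a2.png",cv2.resize(e,(800,600),interpolation=cv2.INTER_CUBIC))
s,R=tool(); print(s["eef_pos"],s["force"])
E
```

```text
[527.66005667 -75.55809116 259.26267368] [ 0.46173792 -0.55254494 -0.00990112]
```

View pics/a2.png

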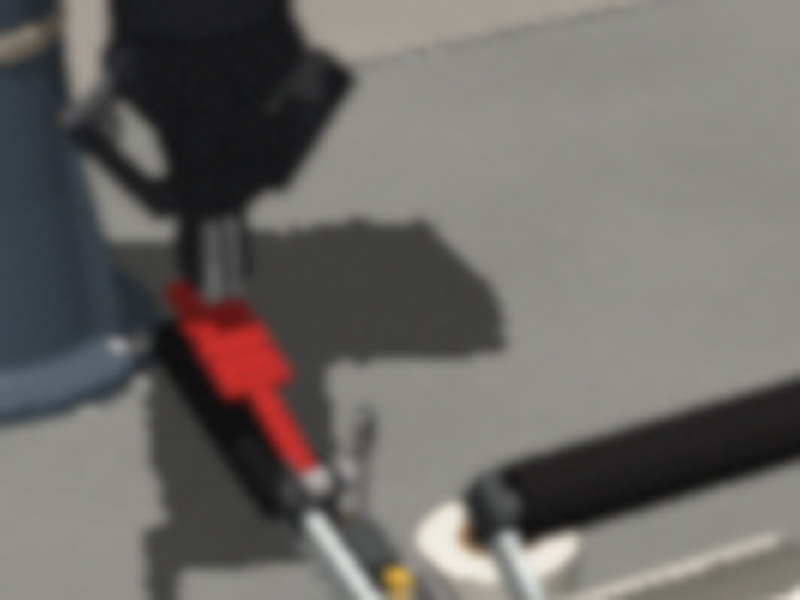

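The fingertips are just above the outer half of the pad: tip at about (267, 180), with its shadow on the pad right below. I'll keep going down.

Emit:
move_arm(
  offset=[
    [4, 0, 0],
    [4, 0, 0],
    [0, 0, 0],
  ],
  turn=[0, 0, 0],
)

```text
time_s: 3.6
eef_pos: [527.4, -75.5, 250.9]
eef_rot: [-20.5, 89.9, 159.4]
force: [0.3, 0.4, -0.8]
finger_gap: 0.005
```

Emit:
move_arm(
  offset=[
    [4, 0, 0],
    [4, 0, 0],
    [0, 0, 0],
  ],
  turn=[0, 0, 0],
)

```text
time_s: 3.85
eef_pos: [527.6, -75.6, 243.1]
eef_rot: [-20.3, 89.9, 159.7]
force: [-0.5, -0.3, -0.6]
finger_gap: 0.0
```

```bash
python3 - <<'E'
from mv import *; from fit import *
e=env.get_image("scene"); f=e["frame"][130:230,230:363]
cv2.imwrite("pics/a3.png",cv2.resize(f,(800,600),interpolation=cv2.INTER_CUBIC))
s,R=tool(); print(s["eef_pos"],s["force"])
P=cv2.projectPoints(np.array([s["eef_pos"]]),e["rvec"],e["tvec"],e["mtx"],e["D"])[0].ravel(); print(P,(P-[230,130])*6)
E
```

```text
[527.729143   -75.5688228  243.26430184] [0.21945441 1.17219309 0.29348498]
[265.96646854 196.08885374] [215.79881124 396.53312246]
```

View pics/a3.png

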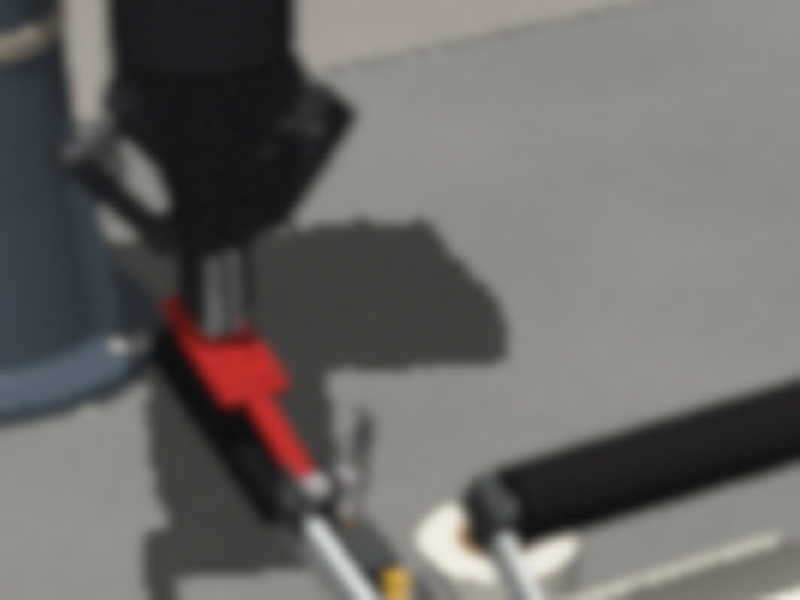

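```bash
python3 - <<'E'
from mv import *; from fit import *
e=env.get_image("scene"); s,_=tool(); print(s["eef_pos"],s["force"])
p=np.load("p.npy"); q=p[3]
pts=dict(start=[229,-581,196],a1=[527,-78,300],a2=[527.6,-75.6,259],a3=[527.6,-75.6,243],pad=W(p,pad(q,0,0)),padout=W(p,pad(q,32,15)),base=[0,0,0])
for k,v in pts.items(): print(k,np.round(v),cv2.projectPoints(np.array([v],float),e["rvec"],e["tvec"],e["mtx"],e["D"])[0].ravel().round(1))
E
```

```text
[527.91390127 -75.62404143 243.44925101] [0.52824803 0.82201729 0.31774064]
start [ 229 -581  196] [ 40.  206.9]
a1 [527 -78 300] [263.9 176.2]
a2 [528. -76. 259.] [265.7 190.6]
a3 [528. -76. 243.] [265.9 196.2]
pad [533. -74. 276.] [266.6 185.5]
padout [503. -61. 288.] [266.5 175.1]
base [0 0 0] [226.1 186.4]
```

```bash
python3 - <<'E'
from mv import *; from fit import *
e=env.get_image("scene"); p=np.load("p.npy"); q=p[3]
t=env.get_image("top"); R=cv2.Rodrigues(e["rvec"])[0]; print("cam",(-R.T@e["tvec"].ravel()).round(), )
R=cv2.Rodrigues(t["rvec"])[0]; print("camtop",(-R.T@t["tvec"].ravel()).round(), )
pts=dict(coretop=[625,-173,100],corebot=[625,-173,0],pivout=W(p,lev(q,0,0,-158)),wtop=[468,-178,62],barR=W(p,np.array([100,105,175.])))
for qq in (.43,.48,.53,.58,.63): 
  pts["pad%.2f"%qq]=W(p,pad(qq,0,0)); pts["roll-%.2f"%qq]=W(p,rol(qq,-80)); pts["roll+%.2f"%qq]=W(p,rol(qq,80))
for k,v in pts.items(): print(k,np.round(v),*[cv2.projectPoints(np.array([v],float),c["rvec"],c["tvec"],c["mtx"],c["D"])[0].ravel().round(1) for c in(e,t)])
f=e["frame"]; g=t["frame"]
cv2.imwrite("pics/a4.png",np.hstack([cv2.resize(f[140:320,215:335],(400,600),interpolation=cv2.INTER_CUBIC),cv2.resize(g[165:315,325:425],(400,600),interpolation=cv2.INTER_CUBIC)]))
E
```

```text
cam [1737. -587.  979.]
camtop [ 423.   49. 1551.]
coretop [ 625 -173  100] [248.8 272.6] [401.1 230.1]
corebot [ 625 -173    0] [251.1 303.9] [396.2 234.4]
pivout [749. -83. 175.] [303.9 264. ] [373.7 182. ]
wtop [ 468 -178   62] [225.2 253.8] [400.2 284. ]
barR [740. 180. 175.] [395.4 233. ] [280.5 182.7]
pad0.43 [518. -75. 235.] [264.8 197.3] [371.5 262.3]
roll-0.43 [647.  -8. 221.] [311.4 218.8] [347.3 214.5]
roll+0.43 [641. 151. 221.] [365.4 202.4] [288.2 215. ]
pad0.48 [521. -75. 246.] [265.1 193.9] [371.9 260.8]
roll-0.48 [649.  -8. 226.] [311.9 217.5] [347.4 213.3]
roll+0.48 [644. 152. 226.] [366.  201.1] [288.  213.8]
pad0.53 [525. -75. 257.] [265.6 190.7] [372.3 259. ]
roll-0.53 [652.  -8. 231.] [312.5 216.3] [347.4 212.1]
roll+0.53 [646. 152. 231.] [366.7 199.9] [287.9 212.6]
pad0.58 [530. -75. 268.] [266.2 187.5] [372.7 257. ]
roll-0.58 [655.  -8. 235.] [313.  215.2] [347.5 210.7]
roll+0.58 [649. 152. 235.] [367.5 198.8] [287.8 211.2]
pad0.63 [534. -74. 279.] [266.9 184.5] [373.1 254.7]
roll-0.63 [658.  -8. 240.] [313.7 214.2] [347.6 209.2]
roll+0.63 [652. 152. 240.] [368.2 197.8] [287.7 209.7]
```

View pics/a4.png

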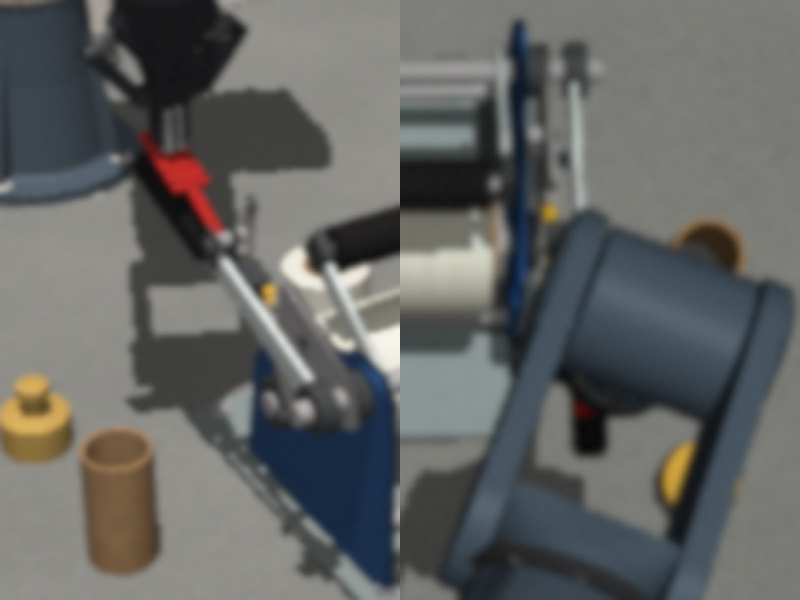

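The core tube's projection agrees with its picture, so the camera is good. The visible fingertips are about 30 mm higher than the reported TCP and are just starting to press the pad. I'll go by force and vision instead of the nominal height.

Emit:
move_arm(
  offset=[
    [4, 0, 0],
    [4, 0, 0],
    [0, 0, 0],
  ],
  turn=[0, 0, 0],
)

```text
time_s: 4.3
eef_pos: [527.9, -75.8, 235.2]
eef_rot: [6.1, 90.0, -174.0]
force: [-0.1, -0.7, 1.3]
finger_gap: 0.0
```

```bash
python3 - <<'E'
from mv import *; import cv2
F=[]
for i in range(6): e=env.get_image("scene"); F.append(env.get_state()["force"])
print(np.mean(F,0),np.std(F,0)); s,R=tool(); print(s["eef_pos"],s["time_s"],s["torque"],s["tau"])
cv2.imwrite("pics/a5.png",cv2.resize(e["frame"][130:230,230:363],(800,600),interpolation=cv2.INTER_CUBIC))
E
```

```text
[ 0.1386612  -0.13519213  1.05595047] [0.34029033 0.50924068 0.44593709]
[528.14343163 -75.75906209 235.89494488] 4.6 [ 0.0020986  -0.07686235  0.01072771] [ 8.84131528e-02 -3.56842482e+01 -1.72782522e+01  3.27500619e-02
  1.10470355e-01  2.73269339e-03]
```

View pics/a5.png

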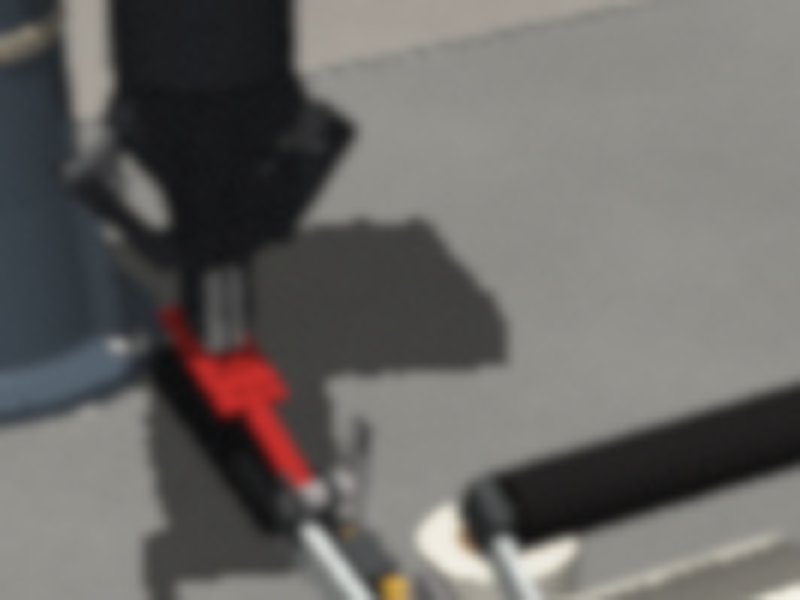

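The paddle is going down: the force is now about 1 N, the tip is at (267, 188), and the lever is still up. I'll press home.

Emit:
move_arm(
  offset=[
    [4, 0, 0],
    [4, 0, 0],
    [5, 0, 1],
  ],
  turn=[0, 0, 0],
)

```text
time_s: 4.85
eef_pos: [527.1, -75.7, 222.5]
eef_rot: [168.2, 90.0, -11.8]
force: [-0.8, -0.3, 0.2]
finger_gap: 0.001
```

Emit:
move_arm(
  offset=[
    [7, 0, 2],
    [7, 0, 2],
    [7, 0, 2],
    [7, 0, 1.5],
  ],
  turn=[0, 0, 0, 0],
)

```text
time_s: 5.18
eef_pos: [519.3, -75.8, 193.9]
eef_rot: [105.9, 90.0, -74.2]
force: [0.3, -1.1, 1.0]
finger_gap: 0.002
```

```bash
cat > red.py <<'E'
from mv import *; from fit import *
e=env.get_image("scene"); s,_=tool(); print(s["eef_pos"],s["force"],s["time_s"])
def red(f):
    f=f.astype(int)[150:260,240:330]; m=(f[...,2]>120)&(f[...,1]<60)&(f[...,0]<60); y,x=np.nonzero(m); return len(x),(x.mean()+240).round(1),(y.mean()+150).round(1),x.min()+240,x.max()+240,y.min()+150,y.max()+150
print("before",red(cv2.imread("pics/scene0.png"))); print("now",red(e["frame"])); cv2.imwrite("pics/n%.2f.png"%s["time_s"],e["frame"])
p=np.load("p.npy")
pr=lambda P:cv2.projectPoints(np.array([W(p,P)]),e["rvec"],e["tvec"],e["mtx"],e["D"])[0].ravel().round(1)
for q in(.63,.5,.4,.3,.2,.1,0): print(q,"hinge",pr(lev(q,155,24)),"padhome",pr(lev(q,237,23)))
E
python3 red.py
```

```text
[517.99349825 -75.29274208 192.55673653] [-0.92881652  0.98492965 -0.13958648] 5.2333
before (250, np.float64(269.3), np.float64(189.7), np.int64(259), np.int64(280), np.int64(177), np.int64(207))
now (111, np.float64(270.6), np.float64(205.9), np.int64(261), np.int64(279), np.int64(201), np.int64(214))
0.63 hinge [280.7 210.6] padhome [265.9 189.3]
0.5 hinge [279.6 215.9] padhome [264.8 197.9]
0.4 hinge [279.1 220.4] padhome [264.4 205. ]
0.3 hinge [278.8 225.2] padhome [264.4 212.4]
0.2 hinge [278.9 230.3] padhome [264.9 220.2]
0.1 hinge [279.2 235.7] padhome [265.7 228.2]
0 hinge [279.8 241.2] padhome [266.9 236.5]
```

Emit:
move_arm(
  offset=[
    [7, 0, 1.5],
    [7, 0, 1],
    [7, 0, 1],
    [7, 0, 1],
    [7, 0, 0.5],
    [7, 0, 0],
    [7, 0, 0],
    [7, 0, 0],
    [7, 0, -0.5],
    [7, 0, -0.5],
  ],
  turn=[0, 0, 0, 0, 0, 0, 0, 0, 0, 0],
)

```text
time_s: 6.07
eef_pos: [514.8, -75.5, 123.9]
eef_rot: [-19.1, 89.9, 160.9]
force: [-3.3, -1.1, 1.9]
finger_gap: -0.0
```

```bash
python3 red.py | head -3
```

```text
[514.73147401 -75.31064751 122.76742573] [-0.30598869 -0.46236022 -0.00276791] 6.1167
before (250, np.float64(269.3), np.float64(189.7), np.int64(259), np.int64(280), np.int64(177), np.int64(207))
now (53, np.float64(269.8), np.float64(225.4), np.int64(263), np.int64(275), np.int64(223), np.int64(228))
```

```bash
python3 - <<'E'
import cv2
f=cv2.imread("pics/n6.12.png"); cv2.imwrite("pics/b1.png",cv2.resize(f[160:280,230:390],(800,600),interpolation=cv2.INTER_CUBIC))
E
```

```text
(no output)
```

View pics/b1.png

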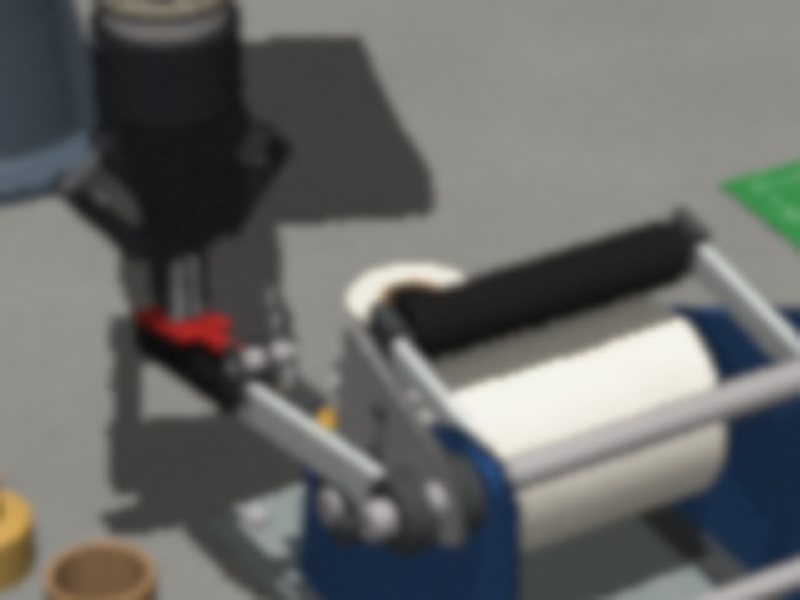

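The paddle is held down under the fingertips, with the tip at (267, 222). The roller is close above the white roll, so I'll push on.

Emit:
move_arm(
  offset=[
    [7, 0, -0.5],
    [7, 0, -1],
    [7, 0, -1],
    [7, 0, -1.5],
    [5, 0, -1],
  ],
  turn=[0, 0, 0, 0, 0],
)

```text
time_s: 6.53
eef_pos: [520.9, -75.5, 91.0]
eef_rot: [-141.9, 90.0, 38.0]
force: [-1.0, 1.2, 1.1]
finger_gap: 0.001
```

Emit:
move_arm(
  offset=[
    [4, 0, -1],
    [4, 0, -1],
    [0, 0, 0],
  ],
  turn=[0, 0, 0],
)

```text
time_s: 6.78
eef_pos: [522.8, -75.5, 83.4]
eef_rot: [-86.9, 90.0, 93.0]
force: [-0.4, 0.7, 2.8]
finger_gap: 0.001
```

```bash
python3 red.py | head -3
```

```text
[522.7169172  -75.57860338  83.62513741] [-0.18384128  0.6945482   1.6676285 ] 6.8333
before (250, np.float64(269.3), np.float64(189.7), np.int64(259), np.int64(280), np.int64(177), np.int64(207))
now (27, np.float64(271.0), np.float64(238.9), np.int64(266), np.int64(275), np.int64(237), np.int64(240))
```

Emit:
move_arm(
  offset=[
    [3, 0, -1],
    [3, 0, -1],
    [0, 0, 0],
  ],
  turn=[0, 0, 0],
)

```text
time_s: 7.08
eef_pos: [524.2, -75.5, 78.5]
eef_rot: [-13.3, 90.0, 166.6]
force: [-3.6, 2.1, 9.5]
finger_gap: 0.003
```

Emit:
move_arm(
  offset=[
    [0, 0, 0],
    [-5, 0, 0],
    [-10, 0, 0],
    [-20, 0, 0],
    [-30, 0, 0],
    [-35, 0, 0],
    [-35, 0, 0],
    [-35, 0, 0],
    [0, 0, 0],
    [0, 0, 0],
  ],
  turn=[0, 0, 0, 0, 0, 0, 0, 0, 0, 0],
)

```text
time_s: 7.92
eef_pos: [526.7, -76.6, 250.9]
eef_rot: [158.4, 89.5, -21.7]
force: [-0.4, 0.9, -0.9]
finger_gap: -0.004
```

```bash
python3 - <<'E'
from mv import *; import cv2
f=env.get_image("scene")["frame"]; s,_=tool(); print(s["eef_pos"],s["force"],s["time_s"])
cv2.imwrite("pics/b2.png",cv2.resize(f[170:290,230:390],(800,600),interpolation=cv2.INTER_CUBIC))
E
```

```text
[525.02478076 -76.0084756  248.82307433] [ 0.02428091  0.7741215  -0.90602911] 7.9667
```

View pics/b2.png

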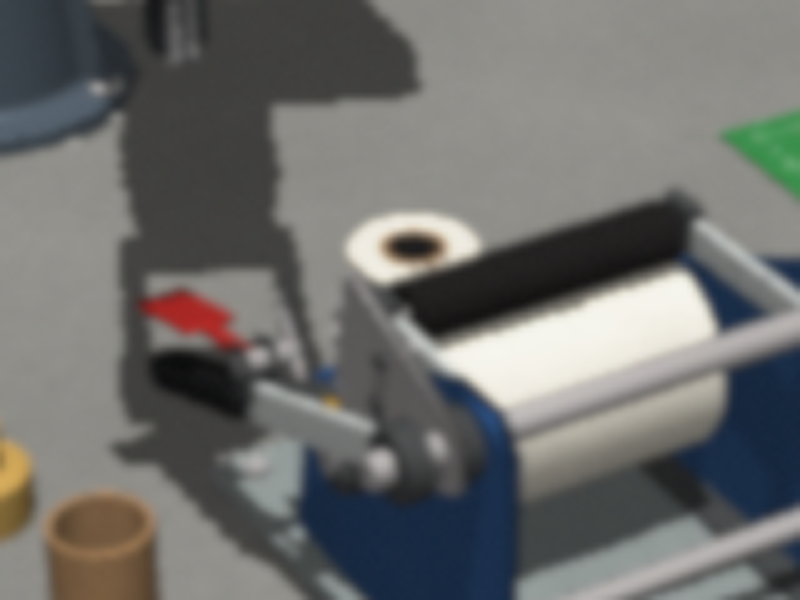

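The red paddle is up, with its hinge end at (279, 240) where q≈0 predicts (280, 241). The black roller lies on the white roll and the fingers are clear. I'll hand in.

Emit:
move_arm(
  offset=[
    [-10, 0, 0],
    [0, 0, 0],
    [0, 0, 0],
    [0, 0, 0],
  ],
  turn=[0, 0, 0, 0],
)

```text
time_s: 8.3
eef_pos: [524.1, -75.6, 256.9]
eef_rot: [-18.8, 89.9, 161.1]
force: [0.4, -0.2, -1.0]
finger_gap: -0.002
```

```bash
python3 - <<'E'
from mv import *; import cv2
a=env.get_image("scene")["frame"]; o=cv2.imread("pics/scene0.png")
for n,(y0,y1,x0,x1) in dict(core=(265,315,236,265),weight=(250,280,212,240),tape=(280,310,83,127),scissors=(185,225,390,500)).items():
    print(n,cv2.absdiff(a,o)[y0:y1,x0:x1].mean().round(1))
print(env.get_state()["time_s"],env.finish_job())
E
```

```text
core 0.6
weight 0.4
tape 0.4
scissors 0.5
the job is handed in; nothing more can be done
8.35 None
```

The black roller now rests on the white roll, the paddle has sprung back, and I handed the job in at 8.35 s of the 29 s; no verdict was reported. With the fingers shut, I pressed the paddle until the pawl came free. I kept it pressed while pushing the lever down along its arc, until the roller springs pushed back with 9.5 N, then lifted straight off.

**Last checks:**
- **Lever and paddle:** the final picture shows the paddle up and the fingers clear. The lever is at about joint value 0: the paddle's hinge end shows at (279, 240) against (280, 241) predicted.
- **Not measured:** I had no reading of the resting force between the rollers. I also took no separate picture to confirm the lever had stopped moving.
- **Bystanders:** the core tube, weight, tape and scissors look unchanged against the first picture. I did not compare the slit roll, marker or glue bottle, but the arm went nowhere near the bench around them.

**Disagreements:**
- **Fingertip height:** the fingertips appeared about 30 mm higher in the camera than the reported TCP, and paddle contact agreed with the camera. I never explained this, so I worked from vision and force. If the judge places the grasp point from the reported TCP, it may have passed through the "taken between the fingers" zone.
- **Stand fit:** one plate-corner reading was off by 12 pixels. I put this down to picking the wrong corner.

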